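# Mark a screw hole with a spring punch

## Task

Mark the screw position on the shelf board: take the orange spring punch from its stand, feel for the hole in the orange guide block with its point until the point goes through onto the wood, then, holding it upright, press straight down until its spring trips with a snap, never pushing with more than 20 N and never letting it trip on the guide block or anywhere else. Then put the punch back upright in its own hole in the stand, fully down, and let go. Leave the marker, the bracket and the tape measure where they are.

Things in the scene. Friction and masses are not known exactly. Their poses are not given: they have to be found in the camera images.
- punch_grip (a point): middle of the punch's orange grip, on its axis, 106 mm above its point; z runs along the punch towards its cap. The grip is round, 16 mm in diameter, 68 to 142 mm above the point; above it a steel cap 18 mm in diameter up to 148 mm; below it a black flange 24 mm in diameter, 62 to 68 mm above the point
- punch_flange (a point): centre of the underside of the punch's flange, 62 mm above the unpressed point; the flange rests on the stand's top when the punch is put away
- punch_point (a point): the point of the punch's nose (its lowest end); it goes up into the tool when pressed
- punch_trip (a joint): the trip of the punch, in m: 0 when ready, 0.004 while tripped. Pressed down, the nose goes up into the tool against a spring that starts at 3 N and rises 2 N per mm; at about 13 N (5 mm) it trips: the nose jumps 4 mm further in and the force drops by 4 N or more, then rises again at 2 N per mm. It resets by itself, with a kick, when lifted off
- stand: plywood stand, fixed, 55 mm (x) by 125 mm (y), 68 mm high; origin at the centre of its underside, z up. Two holes from the top right through: the punch's, 17 mm in diameter, at y = +35 mm; the other, at y = -35 mm, holds a blue-capped marker whose top is 100 mm above the table
- stand_bore (a point): centre of the mouth of the punch's hole, in the stand's top, 68 mm above the table
- jig_mid (a point): middle of the marking jig on the shelf board, at the wood's surface, 18 mm above the table; x runs along the jig's two aluminium rails, z up. The orange guide block between the rails may be set anywhere up to 16 mm either way along x from this point (y offset 0), is locked, and where it is set is not measured: find its hole by feel or by sight
- marker_mid (a point): blue-capped grey marker, 13 mm in diameter, 100 mm long, in the stand's other hole: leave alone
- bracket: small steel angle bracket, 60 by 18 mm, 49 mm high, lying on a corner of the board: leave alone
- tape: black tape measure, 62 by 36 by 58 mm: leave alone
- punch: Spring punch: a round tool 148 mm long, about 0.2 kg, standing upright, point down, in the stand; origin at its unpressed point, z along it towards the cap. From the point up: a thin steel nose 5 mm in diameter and 30 mm long, sharpened over its last 4 mm to 2.4 mm; a steel front 12 mm in diameter (30 to 62 mm above the point); then the flange and the grip
- board: shelf board, 220 by 140 by 18 mm, fixed, with its jig; origin at the centre of its underside, axes as the jig. Rails 140 mm long, 29 mm apart, with cross strips at both ends, 17 mm high over the wood. Guide block 80 mm (x) by 28 mm (y), 12 mm high, flat on top, with one upright hole 7 mm in diameter through its centre down to the wood; bare wood also lies beyond the block's ends
Not all that is in view belongs to the job. There is more than one size of the stand; the one meant has the size given above.

How it is judged:
By the outcome, as a careful person would: the job done as asked, in the order asked, and still so for the second after the job is handed in, with the robot touching nothing.
It also fails if it takes over 72 s, if anything falls off the work surface, if the arm or the gripper's body presses on something with over 40 N, if the wrist force passes 120 N, or if a joint passes its speed limit or range.

## Robot

A 6-joint arm with a two-finger parallel gripper is mounted at the origin on the work surface. World frame = base frame: x ahead of the robot, y to its left, z up, the work surface at z = 0. Lengths are in m, angles in rad, forces in N, time in s.
With the tool pointing down it reaches from about 0.225 to 0.875 m from the base axis. Payload 3.4 kg.
Tool frame: the origin (TCP) lies at the very end of the fingers, on their centre line; the grasp point (between the pads) lies 19 mm behind it (manip.hold_point_z is the distance from the TCP to the grasp point, in m); z points along the fingers, x is the direction in which the jaws open and shut, and the axes are right-handed (so a half turn about z gives the same grasp; the last joint's range is limited). The gripper opens to 85 mm and grips with 20 to 120 N. Pads are 22 mm wide; open, the fingers measure 114 mm over their backs; the gripper's body (76 mm by 85 mm) begins 54 mm behind the grasp point. The pads swing forward as they close: fully open they stand 13 mm farther back than shut.
Start: joints at [-0.121, 0.276, 1.505, -0, 1.361, -0.121], TCP at [0.575, -0, 0.231] pointing down, gripper open.
Joint ranges: [-2.89, 2.89], [-0.75, 2.08], [0.22, 2.7], [-1.18, 4.32], [0.11, 2.71], [-2.7, 2.7]. Speed limits (rad/s): [2.57, 2.57, 3.14, 3.14, 3.14, 3.14].

## Interface

Orientations are given as a unit quaternion [w, x, y, z].
In Python, from rig import telemetry, cams, manip, finder gives the robot as it stands. The module is installed in compiled form; this text tells all that it offers.
- The arm moves only by the tool carry_out, never from a script. Its argument "rows" is a list that holds one entry, the list of rows, each a list of 5 numbers: the gripper's target within -1 to 1 (fully open at 1, half-way at 0, shut at -1), then the shift along the world's x, y, z in cm, then the turn about the world's z in rad. A call has 1 to 12 rows; each row shifts and turns the commanded pose from where the row before left it; what a row does not reach is not made up. A row lasts 1/10 s, in which the tool goes at most 50 mm and 8.59 degrees, less where a joint would pass 70% of its speed; a pose out of reach is approached as far as the arm can. A call with a gripper value outside its range is refused whole. The fingers move at their own pace and stop on an object; "force" is the grip in N (left out, the last holds). Time passes only in rows, so rows that do not move let the fingers close. It gives the time, the measured TCP pose, the force and the opening at its end, in the units of the state.
- telemetry.get_state(): the state, without advancing time (a new reading comes with each control period).
- cams.get_image(name): name is "scene" or "side" or "wrist"; returns a dict with "image" (480x640x3 uint8, red, green, blue), "camera_matrix" (3x3 intrinsics, pixels), "eye" and "attitude" of the camera in the world. Camera axes: x right, y down, z forward; pixel columns grow to the right and rows downward; lengths in m; the calibration is good to about 2 mm. The wrist camera is an equidistant fisheye: a pixel r from the principal point sees the ray r / f radians off the axis. A picture is of the moment at which its call begins. There is no depth.
- manip.sign_off(): hands the job in, once; it reports no verdict.
Trained networks look in a picture, given as the dict that the camera call returned (one of the last four; its "shot" number tells which), for a name from the list of things; names that differ only in an ending like _2 or _b are one class to them, and where a whole thing is asked for, a point or a joint stands for the part that bears it (a point fixed in the world has none). Each returns a list of dicts, best first, with "confidence" (0 to 1); they miss things now and then, are a little off and sometimes report something else, mostly with a low value. They report only what shows in the picture. A call takes as long as a camera call. They do not tell look-alikes from the thing itself.
- finder.boxes_of(picture, thing): "xy" ([column, row] in pixels, amid what is visible of it).
The state is a dict: "clock": time; "qpos": joint angles; "qd": joint speeds; "effort": joint torques, N m; "position": TCP position; "ee_rot": TCP orientation; "contact_force": force on the tool from outside, world axes, zero at the start; "moment": the same for the moment, N m; "width": finger opening in m.
Only numpy, scipy, OpenCV 4.12 (cv2) and the standard library are available. Lean on these libraries where they do the work, as an engineer would, in place of code of your own. Each camera call takes 0.05 s, during which the arm holds its last target.

## Working session

There is one attempt and no reset: what is moved stays moved. The work goes in short steps, Python scripts to look and compute and a tool call to move; the robot and the scene stay as the last step left them, time stands still between calls to the robot, and variables do not carry over. Pictures are saved under pics/ and viewed, and the job is handed in when it is done.

Besides the shell and the picture viewer there is one more tool, called after "Request:" in YAML: its name, and indented under it one key for each argument. carry_out: Moves the arm, as the interface text tells. Its arguments: {"type":"object","properties":{"rows":{"type":"array","items":{"type":"array","items":{"type":"array","items":{"type":"number"}}}},"force":{"type":"number"}},"required":["rows"]}

```bash
mkdir -p pics; ls
cat > h.py <<'E'
import numpy as np,cv2
from rig import telemetry,cams,manip,finder
from scipy.spatial.transform import Rotation as R
def snap(n,f):
    p=cams.get_image(n); cv2.imwrite('pics/'+f,p['image'][:,:,::-1]); return p
E
python3 - <<'E'
from h import *
print(telemetry.get_state())
for n in ['scene','side','wrist']:
    p=snap(n,n+'0.png'); print(n,p['camera_matrix'],p['eye'],p['attitude'],[k for k in p])
    for t in ['punch','punch_grip','punch_flange','stand','stand_bore','jig_mid','marker_mid','board','tape','bracket']:
        try: print(t,[(np.round(d['xy']).tolist(),round(d['confidence'],2)) for d in finder.boxes_of(p,t)[:4]])
        except Exception as e: print(t,e)
print(telemetry.get_state()['clock'])
E
```

```text
pics
{'clock': 0.0, 'qpos': array([-1.21020703e-01,  2.76618890e-01,  1.50618689e+00,  3.58433403e-05,
        1.36073843e+00, -1.21010107e-01]), 'qd': array([-4.41610492e-06, -1.41387974e-03,  1.37070809e-03, -1.24509057e-03,
       -2.53349149e-04,  1.52532521e-04]), 'effort': array([ 6.20495921e-04, -4.16768074e+01, -2.45808578e+01, -1.52056768e-04,
        1.11346930e-02,  1.69860516e-05]), 'position': array([5.74433816e-01, 6.44351600e-05, 2.30404704e-01]), 'ee_rot': array([-1.35191868e-04,  9.99999524e-01, -9.05209816e-06, -9.66524479e-04]), 'contact_force': array([-0.03754854,  0.53278301, -0.64728453]), 'moment': array([0.02271737, 0.01535284, 0.03754047]), 'width': 0.08526137025652436}
scene [[528.05245465   0.         312.97517746]
 [  0.         528.05245465 234.51863368]
 [  0.           0.           1.        ]] [0.77736921 0.4152294  0.83825971] [-0.08748544  0.28872511  0.91184282 -0.27843632] ['image', 'camera_matrix', 'eye', 'attitude', 'shot']
punch [([389.0, 374.0], 0.76)]
punch_grip [([388.0, 374.0], 0.58), ([187.0, 184.0], 0.33)]
punch_flange []
stand [([362.0, 3
[... 829 characters left out ...]
oard [([427.0, 316.0], 0.98)]
tape [([374.0, 237.0], 0.84)]
bracket [([240.0, 181.0], 0.71), ([480.0, 315.0], 0.68)]
wrist [[371.64829954   0.         324.76048642]
 [  0.         371.64829954 244.8924277 ]
 [  0.           0.           1.        ]] [0.57610384 0.06555949 0.37243573] [ 1.31142663e-01  9.91363437e-01 -8.56855959e-05  3.61395930e-04] ['image', 'camera_matrix', 'eye', 'attitude', 'shot']
punch []
punch_grip []
punch_flange []
stand [([311.0, 23.0], 0.87), ([103.0, 58.0], 0.78)]
stand_bore [([102.0, 61.0], 0.84), ([315.0, 21.0], 0.62), ([300.0, 368.0], 0.37)]
jig_mid [([302.0, 366.0], 0.93)]
marker_mid [([305.0, 0.0], 0.51)]
board []
tape [([430.0, 213.0], 0.71)]
bracket []
1.65
```

View pics/scene0.png

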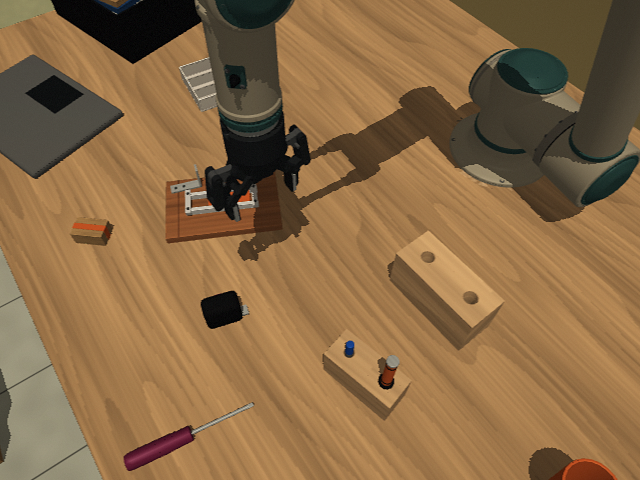

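View pics/side0.png

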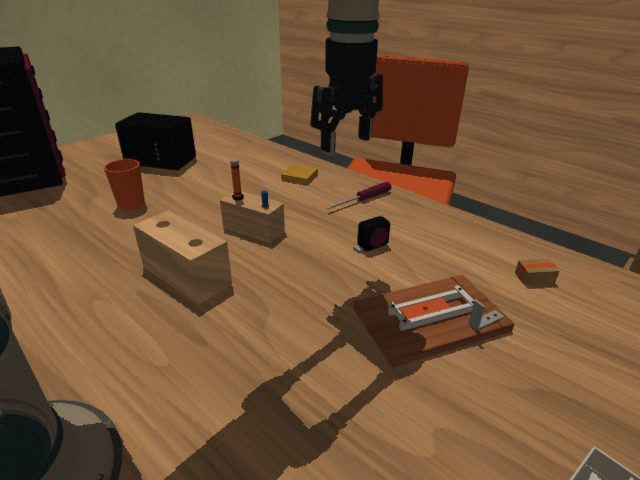

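View pics/wrist0.png

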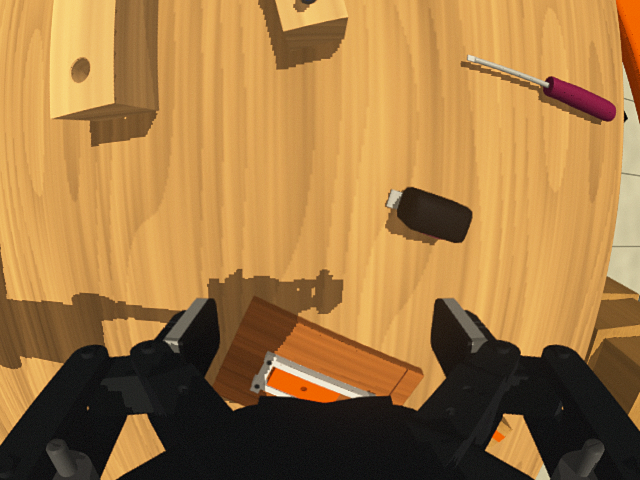

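Candidates for the stand: the one at scene (366,371) with the blue marker and the orange punch, and the larger empty one at (445,288). The first fits, because it holds the punch and the marker. I'll enlarge it to confirm.

Run:
```python
import cv2,numpy as np
a=cv2.imread('pics/scene0.png');b=cv2.imread('pics/side0.png');w=cv2.imread('pics/wrist0.png')
c1=cv2.resize(a[320:420,310:420],None,fx=3.6,fy=3.6,interpolation=cv2.INTER_CUBIC) # scene
c2=cv2.resize(b[150:250,205:305],None,fx=3.6,fy=3.6,interpolation=cv2.INTER_CUBIC)
cv2.imwrite('pics/c1.png',np.hstack([c1,c2]))
c3=cv2.resize(b[270:360,350:520],None,fx=4.5,fy=4.5,interpolation=cv2.INTER_CUBIC)
cv2.imwrite('pics/c3.png',c3)
```

```text
(no output)
```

View pics/c1.png

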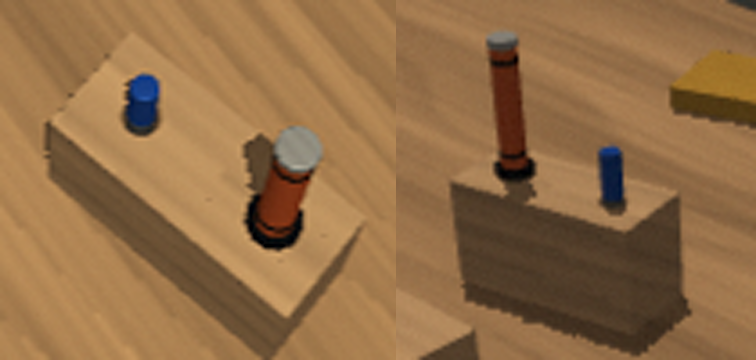

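View pics/c3.png

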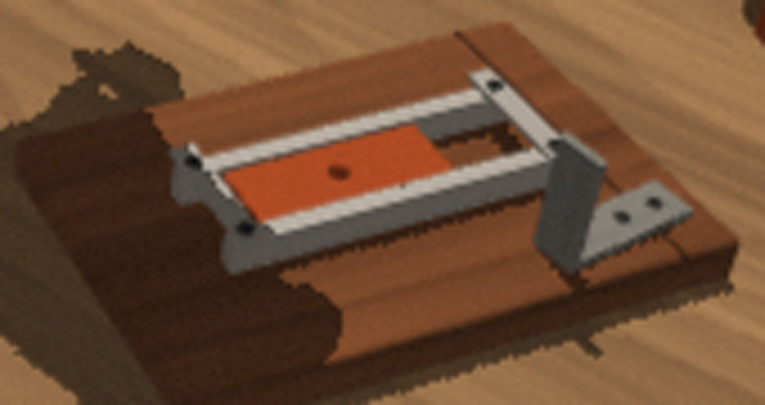

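The crop confirms it. The small stand holds the marker and the punch, with the punch cap top at scene (392.8,361.7) and side (234.4,161.1). The guide hole is visible at side (425.6,308.2). Next I'll turn these into positions.

```bash
cat >> h.py <<'E'
SC=(np.array([[528.05245465,0,312.97517746],[0,528.05245465,234.51863368],[0,0,1]]),np.array([0.77736921,0.4152294,0.83825971]),[-0.08748544,0.28872511,0.91184282,-0.27843632])
SD=(np.array([[447.80539904,0,323.68125396],[0,447.80539904,244.3124173],[0,0,1]]),np.array([0.02690782,-0.43877906,0.5077022]),[-0.43364581,0.80433395,-0.353407,0.20025407])
def Rq(q): return R.from_quat([q[1],q[2],q[3],q[0]])
def ray(c,uv,fish=False):
    K,e,q=c
    x=np.array([(uv[0]-K[0,2])/K[0,0],(uv[1]-K[1,2])/K[1,1]])
    if fish:
        r=np.hypot(*x); d=np.array([*(x/max(r,1e-9)*np.sin(r)),np.cos(r)])
    else: d=np.array([*x,1])
    return e,Rq(q).apply(d)
def atz(c,uv,z,fish=False):
    e,d=ray(c,uv,fish); return e+d*(z-e[2])/d[2]
def cam(p): return (np.array(p['camera_matrix']),np.array(p['eye']),p['attitude'])
def tri(a,b):
    A=[];B=[]
    for e,d in (a,b):
        d=d/np.linalg.norm(d);P=np.eye(3)-np.outer(d,d);A.append(P);B.append(P@e)
    return np.linalg.lstsq(np.vstack(A),np.hstack(B),rcond=None)[0]
E
python3 - <<'E'
from h import *
np.set_printoptions(precision=4,suppress=True)
print('cap',atz(SC,(392.8,361.7),.154),atz(SD,(234.4,161.1),.154),tri(ray(SC,(392.8,361.7)),ray(SD,(234.4,161.1))))
print('flange',atz(SC,(386.4,382.2),.072),atz(SD,(238.0,196.5),.072))
for uv in [(346.1,330),(323.9,353.9),(389.7,408.3),(410.6,381.7)]: print('st',atz(SC,uv,.068))
for uv in [(220.6,200.8),(269.4,213.3),(283.3,204.4)]: print('sd',atz(SD,uv,.068))
print('big',[atz(SC,u,.09) for u in [(427,232),(502,303)]])
f=lambda x,y:(350+x/4.5,270+y/4.5)
print('hole',atz(SD,f(340,172),.030))
for n,p in dict(s1=(193,160),s2=(246,228),s3=(495,86)).items(): print(n,atz(SD,f(*p),.035))
for n,p in dict(b1=(416,126),b2=(455,167),b3=(222,175)).items(): print(n,atz(SD,f(*p),.030))
W=(np.array([[371.648,0,324.76],[0,371.648,244.89],[0,0,1]]),np.array([0.57610384,0.06555949,0.37243573]),[1.31142663e-01,9.91363437e-01,-8.56855959e-05,3.61395930e-04])
print('wr hole',atz(W,(304,389),.030,True),'railcorner',atz(W,(268,357),.035,True),atz(W,(256,386),.035,True))
E
```

```text
cap [0.544  0.2684 0.154 ] [0.5413 0.2612 0.154 ] [0.5441 0.2671 0.1515]
flange [0.5439 0.2694 0.072 ] [0.5441 0.2647 0.072 ]
st [0.5413 0.1681 0.068 ]
st [0.5927 0.1799 0.068 ]
st [0.5631 0.3009 0.068 ]
st [0.5129 0.2887 0.068 ]
sd [0.511  0.2818 0.068 ]
sd [0.5454 0.1673 0.068 ]
sd [0.591  0.1748 0.068 ]
big [array([0.3258, 0.1111, 0.09  ]), array([0.3204, 0.2798, 0.09  ])]
hole [ 0.5515 -0.1971  0.03  ]
s1 [ 0.5156 -0.1576  0.035 ]
s2 [ 0.4986 -0.1913  0.035 ]
s3 [ 0.6288 -0.2167  0.035 ]
b1 [ 0.5933 -0.2042  0.03  ]
b2 [ 0.5824 -0.2262  0.03  ]
b3 [ 0.5211 -0.167   0.03  ]
wr hole [ 0.5529 -0.1954  0.03  ] railcorner [ 0.5157 -0.1493  0.035 ] [ 0.4992 -0.1893  0.035 ]
```

Request:
carry_out:
  rows:
    - [[1,-0.5,3,0.2,0.118],[1,-0.5,3,0.2,0.118],[1,-0.5,3,0.2,0],[1,-0.5,3,0.2,0],[1,-0.5,3,0.2,0],[1,-0.5,3,0,0],[1,0,0,0,0],[1,0,0,0,0]]
  force: 90

```text
clock: 2.45
position: [0.5449, 0.1803, 0.2413]
ee_rot: [0.0, 0.993, 0.119, 0.0]
contact_force: [-0.5, 0.4, -0.4]
width: 0.0854
```

Run:
```python
from h import *
p=snap('wrist','w1.png');print(cam(p)[1:]);s=telemetry.get_state();print(s['position'],s['ee_rot'],s['contact_force'],s['clock'])
for t in ['punch_grip','punch_flange','stand_bore']:print(t,finder.boxes_of(p,t))
```

```text
(array([0.53052293, 0.24407811, 0.38234073]), array([0.13063497, 0.98432394, 0.11742823, 0.01585866]))
[0.54507942 0.17957307 0.24126906] [4.37333101e-04 9.93021963e-01 1.17928750e-01 1.42617333e-05] [ 0.13070975 -0.44358559 -0.05334218] 2.5
punch_grip [{'xy': [353.3, 119.8], 'confidence': 0.56}]
punch_flange [{'xy': [351.4, 122.7], 'confidence': 0.87}]
stand_bore [{'xy': [348.5, 169.3], 'confidence': 0.86}, {'xy': [138.5, 165.0], 'confidence': 0.8}]
```

View pics/w1.png

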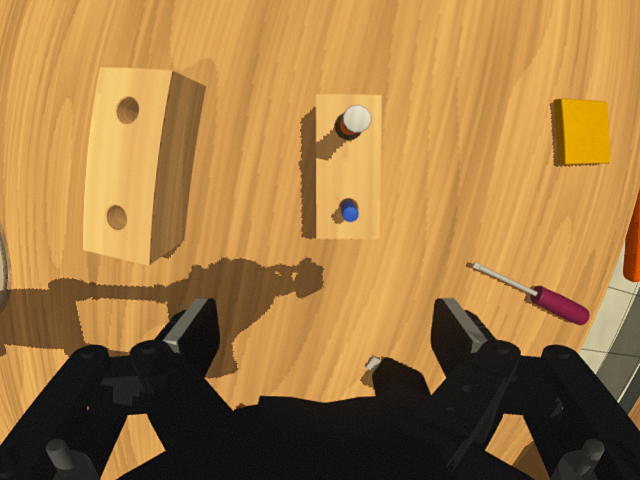

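The wrist view shows the stand edges upright in the picture, so the jaw yaw matches. The cap is at (357,119), the marker at (349,211), and the stand top spans columns 317–382 and rows 95–239.

Run:
```python
from h import *
K=np.array([[371.648,0,324.76],[0,371.648,244.89],[0,0,1]])
W=(K,np.array([0.53052293,0.24407811,0.38234073]),[0.13063497,0.98432394,0.11742823,0.01585866])
print('cap',atz(W,(357.3,119),.154,True))
c=[atz(W,u,.068,True) for u in [(317,95),(381.5,95),(381,239),(317,238)]]
for v in c:print(v)
m=np.mean(c,0);y=np.array([-np.sin(.236),np.cos(.236)]);print('mid',m, m[:2]+.035*y)
for u in [(346.1,330),(323.9,353.9),(389.7,408.3),(410.6,381.7)]:pass
m2=np.mean([atz(SC,u,.068) for u in [(346.1,330),(323.9,353.9),(389.7,408.3),(410.6,381.7)]],0);print('scene',m2,m2[:2]+.035*y)
```

```text
cap [0.54573422 0.26556414 0.154     ]
[0.51403885 0.28547108 0.068     ]
[0.56626593 0.29911124 0.068     ]
[0.59747866 0.17839346 0.068     ]
[0.54263747 0.16600772 0.068     ]
mid [0.55510523 0.23224588 0.068     ] [0.54692169 0.26627571]
scene [0.55249029 0.23440938 0.068     ] [0.54430675 0.26843922]
```

Request:
carry_out:
  rows:
    - [[1,0,3,0,0],[1,0,3,0,0],[1,0,2.7,0,0],[1,0,0,-2,0],[1,0,0,-2.5,0],[1,0,0,-2.5,0],[1,0,0,-2.5,0],[1,0,0,-2.5,0],[1,0,0,-2.0,0],[1,0,0,-0.5,0],[1,0,0,0,0]]

```text
clock: 3.75
position: [0.545, 0.2662, 0.0957]
ee_rot: [0.0, 0.993, 0.117, -0.001]
contact_force: [-0.2, 0.2, 0.8]
width: 0.0853
```

Request:
carry_out:
  rows:
    - [[0,0,0,0,0],[-0.4,0,0,0,0],[-0.6,0,0,0,0],[-0.7,0,0,0,0]]
  force: 25

```text
clock: 4.15
position: [0.5454, 0.2671, 0.0971]
ee_rot: [-0.0, 0.993, 0.118, 0.001]
contact_force: [0.1, -0.1, -0.4]
width: 0.0284
```

Run:
```python
from h import *
s=telemetry.get_state();print(s['position'],s['ee_rot'],s['contact_force'],s['width'],s['clock'])
a=snap('side','s2.png')['image'][130:250,180:300];b=snap('scene','sc2.png')['image'][300:420,320:440]
cv2.imwrite('pics/c2.png',cv2.resize(np.hstack([a,b])[:,:,::-1],None,fx=3.3,fy=3.3,interpolation=cv2.INTER_CUBIC))
```

```text
[0.54538876 0.26714146 0.09710471] [-1.54095362e-04  9.93043647e-01  1.17744436e-01  7.33788231e-04] [ 0.08941316 -0.0701143  -0.44535826] 0.028399434840674174 4.15
```

View pics/c2.png

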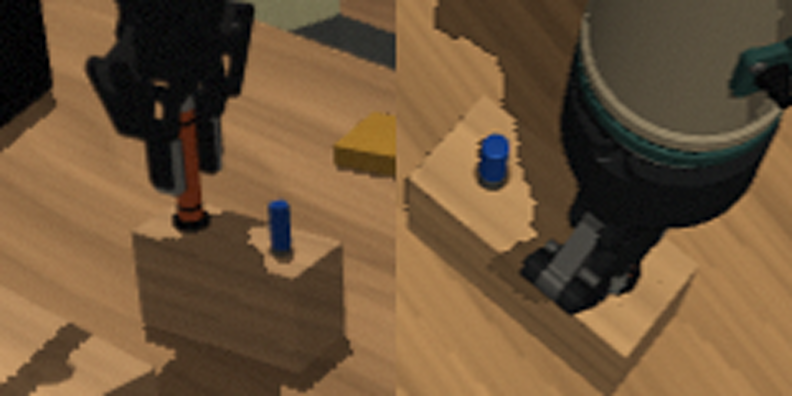

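The punch stands between the fingers, so I'll close on it.

Request:
carry_out:
  rows:
    - [[-0.8,0,0,0,0],[-1,0,0,0,0],[-1,0,0,0,0],[-1,0,0,0,0],[-1,0,0,0,0]]
  force: 30

```text
clock: 4.75
position: [0.5451, 0.2671, 0.0968]
ee_rot: [-0.0, 0.993, 0.118, 0.0]
contact_force: [-1.8, 0.2, 5.2]
width: 0.0154
```

Request:
carry_out:
  rows:
    - [[-1,0,0,0,0],[-1,0,0,0,0]]
  force: 100

```text
clock: 4.95
position: [0.5451, 0.2671, 0.0969]
ee_rot: [-0.0, 0.993, 0.118, 0.0]
contact_force: [-1.0, -0.0, 6.4]
width: 0.0141
```

Request:
carry_out:
  rows:
    - [[-1,0,0,0.3,0],[-1,0,0,0.7,0],[-1,0,0,1.5,0],[-1,0,0,2,0],[-1,0,0,2,0],[-1,0,0,2,0],[-1,0,0,2,0],[-1,0,0,2,0],[-1,0,0,0.5,0],[-1,0,0,0,0]]

```text
clock: 5.95
position: [0.5454, 0.2671, 0.2268]
ee_rot: [-0.0, 0.993, 0.118, 0.001]
contact_force: [-0.4, -1.0, -2.6]
width: 0.0135
```

Run:
```python
from h import *
s=telemetry.get_state();print(s['position'],s['ee_rot'],s['contact_force'],s['width'],s['clock'])
a=snap('side','s3.png')['image'][80:230,160:310]
cv2.imwrite('pics/c4.png',cv2.resize(a[:,:,::-1],None,fx=4,fy=4,interpolation=cv2.INTER_CUBIC))
```

```text
[0.54536012 0.26706785 0.22678228] [-1.19939950e-04  9.93046109e-01  1.17723858e-01  7.09986312e-04] [-0.44113828 -0.98285321 -2.55384309] 0.013492847385263747 5.95
```

View pics/c4.png

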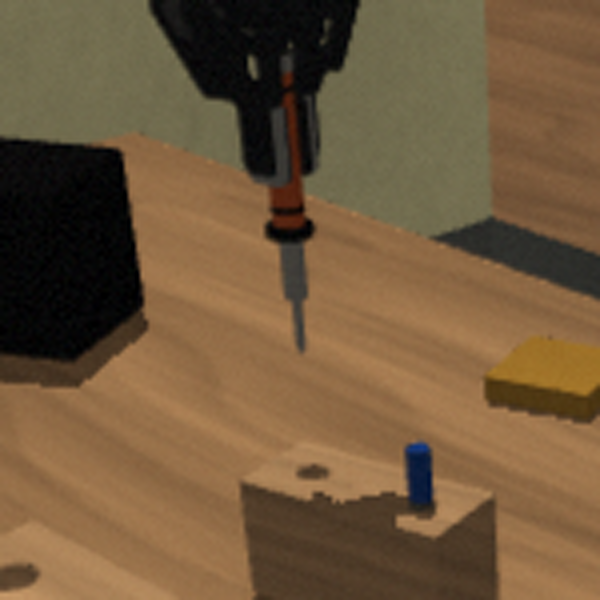

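```bash
cat >> h.py <<'E'
def proj(c,P):
    K,e,q=c; v=Rq(q).inv().apply(np.asarray(P)-e); return (K@v)[:2]/v[2]
E
python3 - <<'E'
from h import *
for h in [0,.0,.030,.062,.068,.148]: print(h,proj(SD,[.5454,.2671,.1359+h]), (proj(SD,[.5454,.2671,.1359+h])-[160,80])*4)
print(proj(SD,[.5454-.01*np.sin(.236),.2671+.01*np.cos(.236),.1359])*4)
print('bore',(proj(SD,[.5454,.2671,.068])-[160,80])*4, atz(SD,(160+313/4,80+472/4),.068))
E
```

```text
0 [234.99582256 168.03907914] [299.98329024 352.15631654]
0.0 [234.99582256 168.03907914] [299.98329024 352.15631654]
0.03 [233.62845542 154.19712003] [294.51382169 296.78848011]
0.062 [232.11449431 138.87117926] [288.45797725 235.48471705]
0.068 [231.82398936 135.93037609] [287.29595746 223.72150436]
0.148 [227.73501398  94.53737454] [270.94005592  58.14949816]
[924.477762   668.19676858]
bore [311.67436374 470.50592208] [0.54478314 0.26521996 0.068     ]
```

The point lands at the predicted pixel, so there was no slip and it looks upright here. Next I carry it over to the jig.

Request:
carry_out:
  rows:
    - [[-1,0,-2,0,0],[-1,0.1,-4,0,0],[-1,0.1,-4.5,0,0],[-1,0.1,-4.5,0,0],[-1,0.1,-4.5,0,0],[-1,0.1,-4.5,0,0],[-1,0.1,-4.5,0,0],[-1,0.1,-4.5,0,0],[-1,0,-4.5,0,0],[-1,0,-4,0,0],[-1,0,-3.3,0,0],[-1,0,-1.5,0,0]]

```text
clock: 7.2
position: [0.5512, -0.1989, 0.2244]
ee_rot: [-0.0, 0.993, 0.116, -0.001]
contact_force: [0.1, 0.4, -2.3]
width: 0.0138
```

Request:
carry_out:
  rows:
    - [[-1,0,0,-2,0],[-1,0,0,-2.5,0],[-1,0,0,-2.5,0],[-1,0,0,-1.5,0],[-1,0,0,0,0],[-1,0,0,0,0]]

```text
clock: 7.8
position: [0.5519, -0.1953, 0.1408]
ee_rot: [-0.001, 0.993, 0.118, -0.0]
contact_force: [0.2, -0.0, -1.5]
width: 0.0138
```

Run:
```python
from h import *
s=telemetry.get_state();print(s['position'],s['ee_rot'],s['contact_force'],s['width'],s['clock'])
a=snap('side','s4.png')['image'][200:340,350:530]
cv2.imwrite('pics/c5.png',cv2.resize(a[:,:,::-1],None,fx=4,fy=4,interpolation=cv2.INTER_CUBIC))
a=snap('scene','sc4.png')['image'][120:260,120:300]
cv2.imwrite('pics/c6.png',cv2.resize(a[:,:,::-1],None,fx=4,fy=4,interpolation=cv2.INTER_CUBIC))
s=telemetry.get_state();print(s['position'])
```

```text
[ 0.55187491 -0.19526343  0.14084907] [-5.61452619e-04  9.93013287e-01  1.18000242e-01 -4.89273085e-04] [ 0.22762372 -0.01370383 -1.54706568] 0.013824092361001695 7.8
[ 0.55274985 -0.19595329  0.14220922]
```

View pics/c5.png

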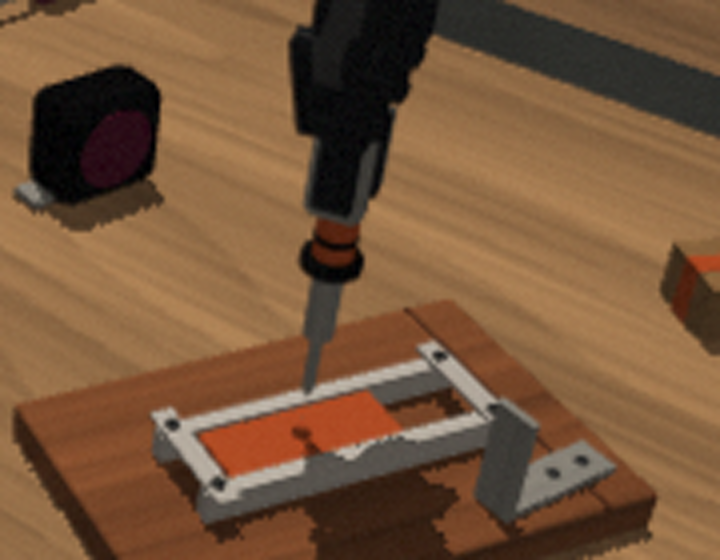

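View pics/c6.png

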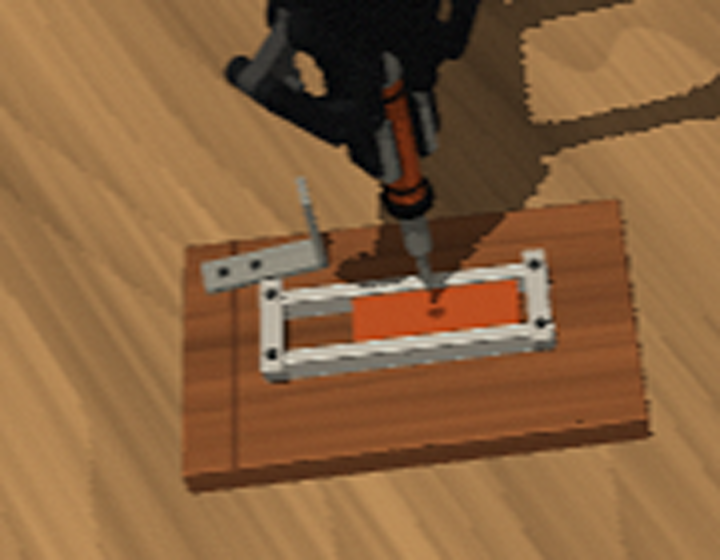

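Run:
```python
from h import *
s=lambda x,y:(350+x/4,200+y/4); c=lambda x,y:(120+x/4,120+y/4)
print('side pt',atz(SD,s(307,392),.0513),'hole',atz(SD,s(302,433),.030))
print('scene pt',atz(SC,c(434,293),.0513),'hole',atz(SC,c(436,311),.030))
print('tri pt',tri(ray(SD,s(307,392)),ray(SC,c(434,293))),'hole',tri(ray(SD,s(302,433)),ray(SC,c(436,311))))
for h in [.062,.03,0]:
  P=[.5527,-.196,.0513+h];print((proj(SD,P)-[350,200])*4,(proj(SC,P)-120)*4)
```

```text
side pt [ 0.55085325 -0.19631759  0.0513    ] hole [ 0.55141316 -0.19710348  0.03      ]
scene pt [ 0.55021908 -0.18794698  0.0513    ] hole [ 0.54884661 -0.19407753  0.03      ]
tri pt [ 0.55100921 -0.19318469  0.04837414] hole [ 0.5497799  -0.19602185  0.02977412]
[331.81953804 262.93920102] [401.84765169 198.38511689]
[319.62955009 329.77248217] [411.96335126 243.9510585 ]
[308.74122096 389.46924033] [420.96112651 284.48133515]
```

The point and flange offsets suggest the punch may be tilted by a few degrees. I'll enlarge both views before going on.

Run:
```python
import cv2,numpy as np
a=cv2.imread('pics/sc4.png')[120:205,195:245];b=cv2.imread('pics/s4.png')[235:320,405:455]
f=lambda x:cv2.resize(x,None,fx=7,fy=7,interpolation=cv2.INTER_CUBIC)
cv2.imwrite('pics/c7.png',np.hstack([f(a),f(b)]))
```

```text
(no output)
```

View pics/c7.png

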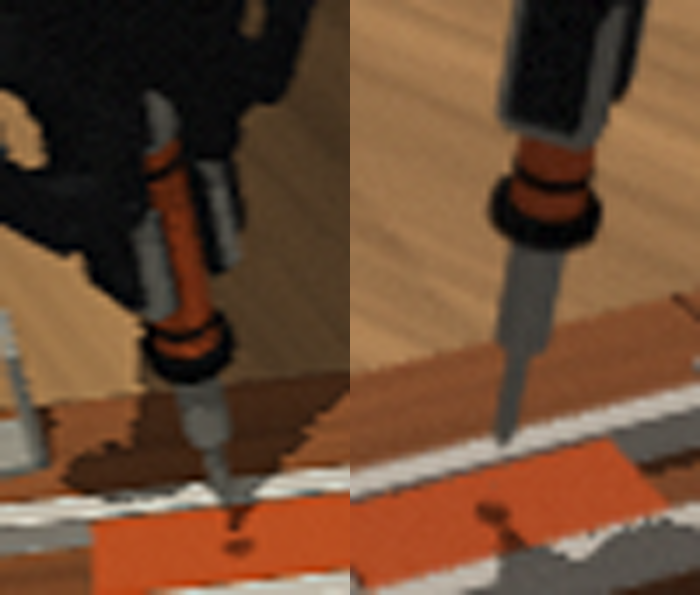

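The nose tip is at scene (228.5,191.5) and side (426.7,298). Both views put it a few mm in +y of the hole. I'll get closer to cut the parallax.

Request:
carry_out:
  rows:
    - [[-1,-0.1,-0.15,-0.5,0],[-1,0,0,-0.5,0],[-1,0,0,-0.2,0],[-1,0,0,0,0],[-1,0,0,0,0]]

```text
clock: 8.4
position: [0.5511, -0.1975, 0.1293]
ee_rot: [-0.0, 0.993, 0.118, 0.0]
contact_force: [0.3, 0.2, -1.9]
width: 0.0137
```

```bash
cat > look.py <<'E'
from h import *
import sys
s=telemetry.get_state();print(s['position'],s['contact_force'],s['moment'],s['width'],s['clock'])
b=snap('side','s_%s.png'%sys.argv[1])['image'][255:330,400:455];a=snap('scene','sc_%s.png'%sys.argv[1])['image'][150:225,200:255]
f=lambda x:cv2.resize(x[:,:,::-1],None,fx=7,fy=7,interpolation=cv2.INTER_CUBIC)
cv2.imwrite('pics/z_%s.png'%sys.argv[1],np.hstack([f(a),f(b)]))
E
python3 look.py a
```

```text
[ 0.55106524 -0.19753938  0.12932157] [ 0.27755495  0.16769324 -1.88234882] [ 0.0035521  -0.02292221  0.00420293] 0.013680593225192744 8.4
```

View pics/z_a.png

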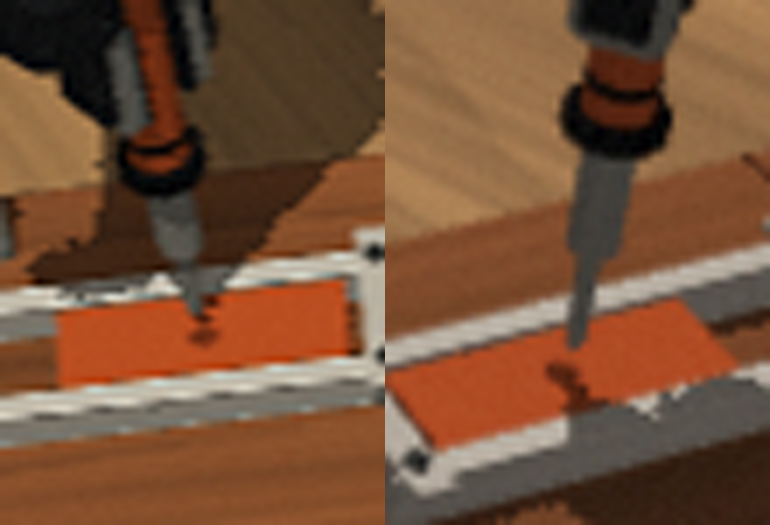

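```bash
cat > t.py <<'E'
from h import *
import sys
v=[float(x) for x in sys.argv[1:9]]
S=lambda x,y:(200+x/7,150+y/7); D=lambda x,y:(400+(x-385)/7,255+y/7)
a=tri(ray(SC,S(*v[0:2])),ray(SD,D(*v[2:4])));b=tri(ray(SC,S(*v[4:6])),ray(SD,D(*v[6:8])))
print('pt',a,'hole',b,'diff mm',(b-a)*1e3)
for z in (.033,.036,.039):print(z,'scene',(atz(SC,S(*v[4:6]),.03)-atz(SC,S(*v[:2]),z))[:2]*1e3,'side',(atz(SD,D(*v[6:8]),.03)-atz(SD,D(*v[2:4]),z))[:2]*1e3)
E
python3 t.py 197 316 575 347 204 335 562 372
```

```text
pt [ 0.55035641 -0.19699426  0.03759646] hole [ 0.54970883 -0.19563264  0.02980711] diff mm [-0.64757244  1.36162924 -7.78935314]
0.033 scene [0.90899303 4.62851422] side [-6.40859933 -0.9003891 ]
0.036 scene [0.05389304 2.34273689] side [-3.05341874  0.63511293]
0.039 scene [-0.80120695  0.05695957] side [0.30176184 2.17061496]
```

Request:
carry_out:
  rows:
    - [[-1,-0.06,0.12,-0.2,0],[-1,0,0,-0.2,0],[-1,0,0,-0.1,0],[-1,0,0,0,0],[-1,0,0,0,0]]

```text
clock: 9.0
position: [0.5504, -0.1963, 0.1243]
ee_rot: [-0.0, 0.993, 0.118, 0.0]
contact_force: [0.0, 0.5, -2.6]
width: 0.0138
```

```bash
python3 look.py b
```

```text
[ 0.55044195 -0.19632021  0.12428441] [ 0.04976847  0.51979157 -2.55005148] [ 0.02707145 -0.01251523 -0.02683512] 0.013823228929900054 9.0
```

View pics/z_b.png

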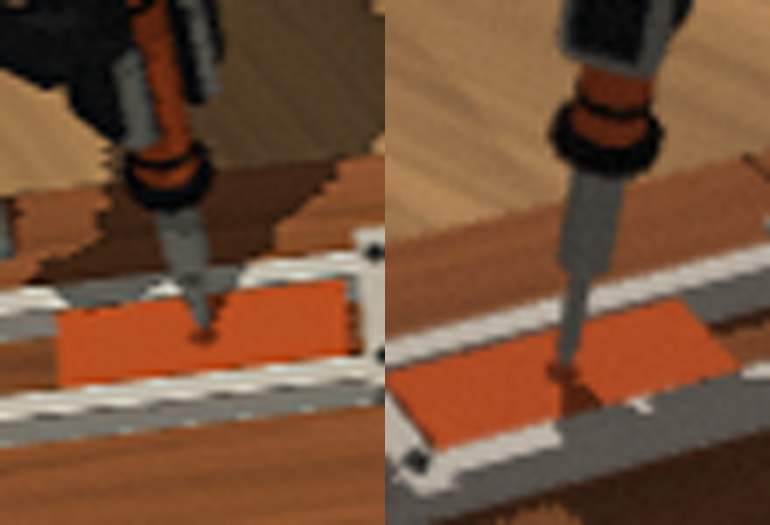

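```bash
python3 t.py 205 330 567 367 204 336 562 372
```

```text
pt [ 0.54942686 -0.19617836  0.03162906] hole [ 0.54985972 -0.1955138   0.02962404] diff mm [ 0.43286154  0.6645534  -2.00501929]
0.033 scene [ 0.4293636  -0.59998275] side [0.98993523 1.44538478]
0.036 scene [-0.42329465 -2.86514938] side [4.29835891 2.9660621 ]
0.039 scene [-1.27595291 -5.13031601] side [7.6067826  4.48673943]
```

Request:
carry_out:
  rows:
    - [[-1,0.05,0.05,0,0],[-1,0,0,-0.1,0],[-1,0,0,-0.1,0],[-1,0,0,-0.1,0],[-1,0,0,-0.1,0],[-1,0,0,-0.1,0],[-1,0,0,0,0]]

```text
clock: 9.8
position: [0.5508, -0.1957, 0.1191]
ee_rot: [-0.0, 0.993, 0.118, -0.0]
contact_force: [-0.2, 0.0, -1.8]
width: 0.0137
```

Request:
carry_out:
  rows:
    - [[-1,0,0,-0.1,0],[-1,0,0,-0.1,0],[-1,0,0,0,0]]

```text
clock: 10.1
position: [0.5508, -0.1958, 0.1172]
ee_rot: [-0.0, 0.993, 0.118, -0.0]
contact_force: [0.5, -0.3, -1.2]
width: 0.0138
```

```bash
python3 look.py c
```

```text
[ 0.5508395  -0.19576111  0.1171789 ] [ 0.48966983 -0.32709451 -1.24044392] [ 0.07089989 -0.04494161  0.07721614] 0.013792048691658534 10.1
```

View pics/z_c.png

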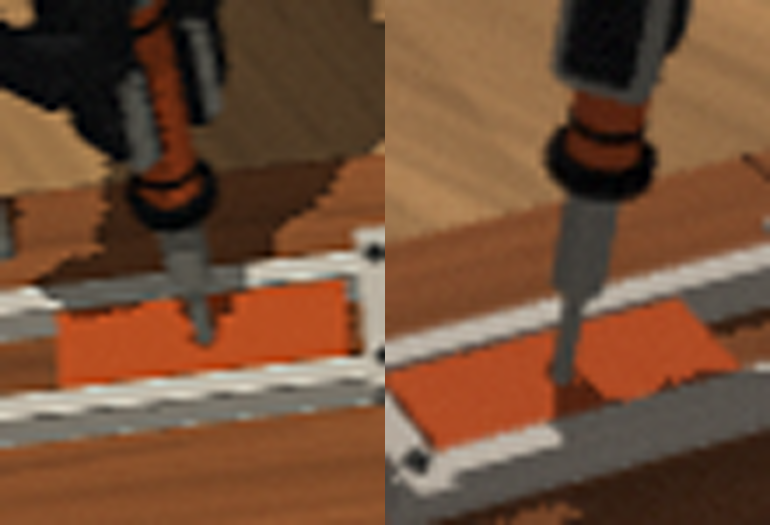

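Request:
carry_out:
  rows:
    - [[-1,0,0,-0.1,0],[-1,0,0,-0.1,0],[-1,0,0,-0.1,0],[-1,0,0,-0.1,0],[-1,0,0,0,0]]

```text
clock: 10.7
position: [0.5508, -0.1958, 0.1131]
ee_rot: [-0.0, 0.993, 0.118, -0.0]
contact_force: [-0.5, -0.2, -1.7]
width: 0.014
```

Request:
carry_out:
  rows:
    - [[-1,0,0,-0.1,0],[-1,0,0,-0.1,0],[-1,0,0,-0.1,0],[-1,0,0,0,0]]

```text
clock: 11.1
position: [0.5508, -0.1958, 0.1101]
ee_rot: [-0.0, 0.993, 0.118, -0.0]
contact_force: [0.4, 0.4, -2.1]
width: 0.0133
```

Request:
carry_out:
  rows:
    - [[-1,0,0,-0.05,0],[-1,0,0,-0.05,0],[-1,0,0,0,0]]

```text
clock: 11.4
position: [0.5509, -0.1958, 0.1093]
ee_rot: [-0.0, 0.993, 0.118, -0.0]
contact_force: [0.1, 0.2, -2.0]
width: 0.0138
```

Request:
carry_out:
  rows:
    - [[-1,0,0,-0.05,0],[-1,0,0,-0.05,0],[-1,0,0,0,0]]

```text
clock: 11.7
position: [0.5511, -0.1959, 0.1087]
ee_rot: [0.0, 0.993, 0.118, 0.0]
contact_force: [0.3, -0.3, 0.4]
width: 0.0137
```

The point met the wood at TCP z ≈ 0.109, which matches z = 18 mm with no side force. A quick check that it is upright before pressing.

```bash
python3 look.py d
python3 - <<'E'
from h import *
# hole pixel truth (scene 229.1,198 / side 425.4,308.1) -> offset per camera
P=np.array([.5508,-.1957,.030])
for n,c,h,o in (('scene',SC,(204,336),(200,150)),('side',SD,(177,372),(400,255))):
    off=np.array(o)+np.array(h)/7-proj(c,P)
    for z in (.030,.048,.080,.086):
        print(n,z,(proj(c,P*[1,1,0]+[0,0,z])+off-o)*7+([385,0] if n=='side' else [0,0]))
E
```

```text
[ 0.55106984 -0.19590856  0.10866593] [ 0.30321593 -0.27758219  0.429176  ] [ 0.0219172   0.15477114 -0.04820088] 0.013726313215330313 11.7
scene 0.03 [204. 336.]
scene 0.048 [195.07124905 295.30932649]
scene 0.08 [178.5267132  219.91151208]
scene 0.086 [175.32441381 205.31778895]
side 0.03 [562. 372.]
side 0.048 [572.90642953 311.84007812]
side 0.08 [593.05181723 200.71801507]
side 0.086 [596.94156192 179.26216317]
```

View pics/z_d.png

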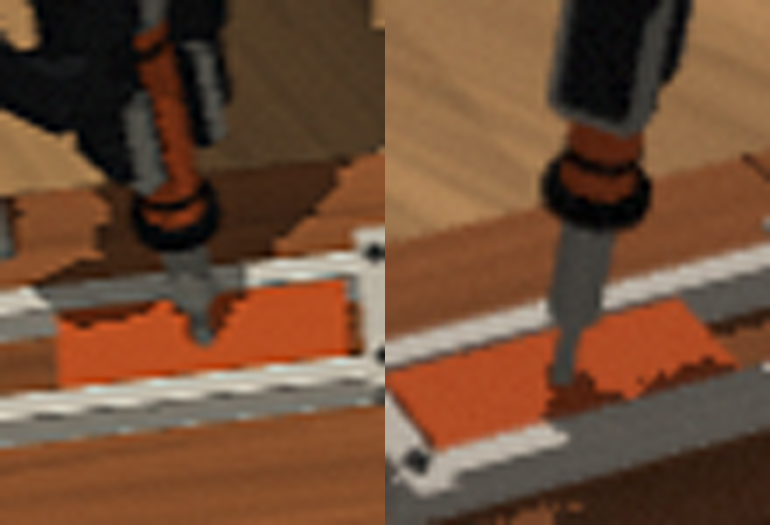

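The flange centre is at scene (175,214) and side (596,195). For an upright tool I'd expect (177,213) and (595,190), so it is upright. Now I press gently.

Request:
carry_out:
  rows:
    - [[-1,0,0,-0.05,0],[-1,0,0,-0.05,0],[-1,0,0,-0.05,0],[-1,0,0,-0.05,0],[-1,0,0,0,0]]

```text
clock: 12.3
position: [0.5511, -0.1959, 0.1067]
ee_rot: [0.0, 0.993, 0.118, 0.0]
contact_force: [-1.0, 0.1, 5.3]
width: 0.0137
```

Request:
carry_out:
  rows:
    - [[-1,0,0,-0.05,0],[-1,0,0,-0.05,0],[-1,0,0,0,0]]

```text
clock: 12.6
position: [0.5511, -0.196, 0.1058]
ee_rot: [0.0, 0.993, 0.118, 0.0]
contact_force: [-1.4, 0.7, 5.7]
width: 0.0135
```

Request:
carry_out:
  rows:
    - [[-1,0,0,-0.05,0],[-1,0,0,-0.05,0],[-1,0,0,0,0]]

```text
clock: 12.9
position: [0.5512, -0.196, 0.105]
ee_rot: [0.0, 0.993, 0.118, 0.0]
contact_force: [-2.2, 0.3, 7.3]
width: 0.0138
```

Request:
carry_out:
  rows:
    - [[-1,0,0,-0.05,0],[-1,0,0,0,0]]

```text
clock: 13.1
position: [0.5512, -0.196, 0.1047]
ee_rot: [0.0, 0.993, 0.118, 0.0]
contact_force: [-1.2, -0.2, 8.9]
width: 0.0138
```

Request:
carry_out:
  rows:
    - [[-1,0,0,-0.05,0],[-1,0,0,0,0]]

```text
clock: 13.3
position: [0.5512, -0.196, 0.1043]
ee_rot: [0.0, 0.993, 0.118, 0.0]
contact_force: [-1.4, 1.0, 9.2]
width: 0.0136
```

Request:
carry_out:
  rows:
    - [[-1,0,0,-0.05,0],[-1,0,0,0,0]]

```text
clock: 13.5
position: [0.5513, -0.1961, 0.1039]
ee_rot: [0.0, 0.993, 0.118, 0.001]
contact_force: [-1.3, -0.7, 8.7]
width: 0.014
```

Request:
carry_out:
  rows:
    - [[-1,0,0,-0.05,0],[-1,0,0,0,0]]

```text
clock: 13.7
position: [0.5512, -0.1961, 0.1035]
ee_rot: [0.0, 0.993, 0.118, 0.001]
contact_force: [-1.3, -0.5, 11.2]
width: 0.0138
```

Request:
carry_out:
  rows:
    - [[-1,0,0,-0.05,0],[-1,0,0,0,0]]

```text
clock: 13.9
position: [0.5513, -0.1961, 0.1031]
ee_rot: [0.0, 0.993, 0.118, 0.001]
contact_force: [-1.5, 1.7, 10.3]
width: 0.0136
```

Request:
carry_out:
  rows:
    - [[-1,0,0,-0.05,0],[-1,0,0,0,0]]

```text
clock: 14.1
position: [0.5513, -0.1961, 0.1027]
ee_rot: [0.0, 0.993, 0.118, 0.001]
contact_force: [-2.4, 0.5, 10.6]
width: 0.0137
```

Request:
carry_out:
  rows:
    - [[-1,0,0,-0.05,0],[-1,0,0,0,0]]

```text
clock: 14.3
position: [0.5512, -0.196, 0.1015]
ee_rot: [0.0, 0.993, 0.118, 0.0]
contact_force: [-0.9, -0.5, 5.9]
width: 0.0136
```

Request:
carry_out:
  rows:
    - [[-1,0,0,0,0],[-1,0,0,0,0]]

```text
clock: 14.5
position: [0.5512, -0.196, 0.1015]
ee_rot: [0.0, 0.993, 0.118, 0.0]
contact_force: [-1.2, 0.1, 7.2]
width: 0.0139
```

Request:
carry_out:
  rows:
    - [[-1,0,0,-0.03,0],[-1,0,0,0,0]]

```text
clock: 14.7
position: [0.5512, -0.196, 0.1012]
ee_rot: [0.0, 0.993, 0.118, 0.0]
contact_force: [-0.5, 0.1, 7.1]
width: 0.0136
```

It tripped: the force fell from about 12.6 to about 8.5 N of push and the tool dropped 1 mm. Now I lift straight up.

Request:
carry_out:
  rows:
    - [[-1,0,0,0.1,0],[-1,0,0,0.2,0],[-1,0,0,0.2,0],[-1,0,0,0.2,0],[-1,0,0,0.2,0],[-1,0,0,0.3,0],[-1,0,0,0.5,0],[-1,0,0,1,0],[-1,0,0,0,0]]

```text
clock: 15.6
position: [0.5518, -0.1963, 0.129]
ee_rot: [0.001, 0.993, 0.118, 0.001]
contact_force: [1.4, -0.7, -1.6]
width: 0.0139
```

Request:
carry_out:
  rows:
    - [[-1,0,0,2,0],[-1,0,0,2.5,0],[-1,0,0,2.5,0],[-1,0,0,2.5,0],[-1,0,0,1,0],[-1,0,0,0,0],[-1,0,0,0,0]]

```text
clock: 16.3
position: [0.5503, -0.1955, 0.2315]
ee_rot: [-0.001, 0.993, 0.118, -0.001]
contact_force: [-0.4, 0.7, -2.3]
width: 0.014
```

Request:
carry_out:
  rows:
    - [[-1,-0.09,2,0,0],[-1,-0.1,4,0,0],[-1,-0.1,4.5,0,0],[-1,-0.1,4.5,0,0],[-1,-0.1,4.5,0,0],[-1,-0.1,4.5,0,0],[-1,0,4.5,0,0],[-1,0,4.5,0,0],[-1,0,4.5,0,0],[-1,0,4,0,0],[-1,0,3.3,0,0],[-1,0,1.48,0,0]]

```text
clock: 17.5
position: [0.5437, 0.2698, 0.2303]
ee_rot: [-0.0, 0.993, 0.119, -0.002]
contact_force: [0.3, 0.0, -1.9]
width: 0.0137
```

Request:
carry_out:
  rows:
    - [[-1,0,0,0,0],[-1,0,0,-1.5,0],[-1,0,0,-2,0],[-1,0,0,-1.5,0],[-1,0,0,-0.5,0],[-1,0,0,0,0],[-1,0,0,0,0]]

```text
clock: 18.2
position: [0.5456, 0.2663, 0.1781]
ee_rot: [0.0, 0.993, 0.117, 0.0]
contact_force: [-1.0, -0.9, -1.4]
width: 0.0137
```

```bash
cat > look2.py <<'E'
from h import *
import sys
n=sys.argv[1]
s=telemetry.get_state();print(s['position'],s['contact_force'],s['moment'],s['width'],s['clock'])
b=snap('side','s_%s.png'%n)['image'][145:225,205:280];a=snap('scene','sc_%s.png'%n)['image'][325:405,350:425]
f=lambda x:cv2.resize(x[:,:,::-1],None,fx=5.3,fy=5.3,interpolation=cv2.INTER_CUBIC)
cv2.imwrite('pics/z_%s.png'%n,np.hstack([f(a),f(b)]))
P=s['position']; o=P[2]-.0909
for h in (0,.062): print(h,(proj(SC,[P[0],P[1],o+h])-[350,325])*5.3,(proj(SD,[P[0],P[1],o+h])-[205,145])*5.3+[397,0])
E
python3 look2.py e
```

```text
[0.54557447 0.26628298 0.1780586 ] [-1.00239989 -0.94038498 -1.38001326] [0.04648788 0.04815696 0.02431406] 0.013711480453658473 18.2
0 [187.08907477 279.29963144] [568.86613858 236.39993565]
0.062 [214.40098076 198.29640473] [554.50839668  90.45823027]
```

View pics/z_e.png

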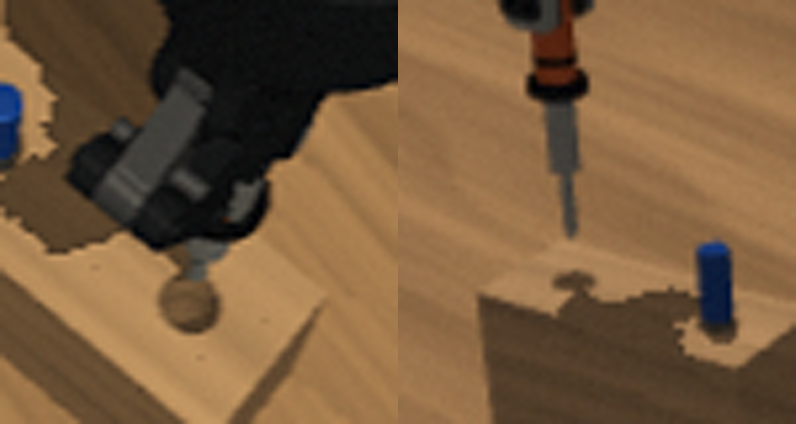

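Request:
carry_out:
  rows:
    - [[-1,0,0,-0.5,0],[-1,0,0,-0.8,0],[-1,0,0,-0.8,0],[-1,0,0,-0.8,0],[-1,0,0,-0.3,0],[-1,0,0,0,0]]

```text
clock: 18.9
position: [0.5445, 0.2668, 0.1445]
ee_rot: [0.0, 0.993, 0.118, -0.001]
contact_force: [-0.0, 0.4, -2.3]
width: 0.0137
```

Request:
carry_out:
  rows:
    - [[-1,0,0,-0.5,0],[-1,0,0,-0.5,0],[-1,0,0,-0.5,0],[-1,0,0,0,0]]

```text
clock: 19.3
position: [0.5444, 0.2668, 0.1296]
ee_rot: [0.0, 0.993, 0.118, -0.001]
contact_force: [-0.9, -0.0, -1.5]
width: 0.0136
```

Request:
carry_out:
  rows:
    - [[-1,0.07,0.03,0,0],[-1,0,0,-0.3,0],[-1,0,0,-0.3,0],[-1,0,0,-0.3,0],[-1,0,0,0,0]]

```text
clock: 19.8
position: [0.5453, 0.2671, 0.1209]
ee_rot: [0.0, 0.993, 0.118, -0.001]
contact_force: [-0.1, 0.4, -2.1]
width: 0.0137
```

Request:
carry_out:
  rows:
    - [[-1,0,0,-0.5,0],[-1,0,0,-0.5,0],[-1,0,0,-0.5,0],[-1,0,0,-0.3,0],[-1,0,0,0,0]]

```text
clock: 20.3
position: [0.5453, 0.2671, 0.1028]
ee_rot: [0.0, 0.993, 0.118, -0.001]
contact_force: [-0.7, -0.2, -2.8]
width: 0.0143
```

```bash
python3 look2.py f
```

```text
[0.5452718  0.26713665 0.10276771] [-0.74516694 -0.24710669 -2.84009752] [-0.04873374 -0.00461261 -0.01348628] 0.014330290402318742 20.3
0 [161.10846601 365.9029273 ] [583.10181309 399.78930021]
0.062 [184.51126092 297.12630534] [569.86713164 265.9232985 ]
```

View pics/z_f.png

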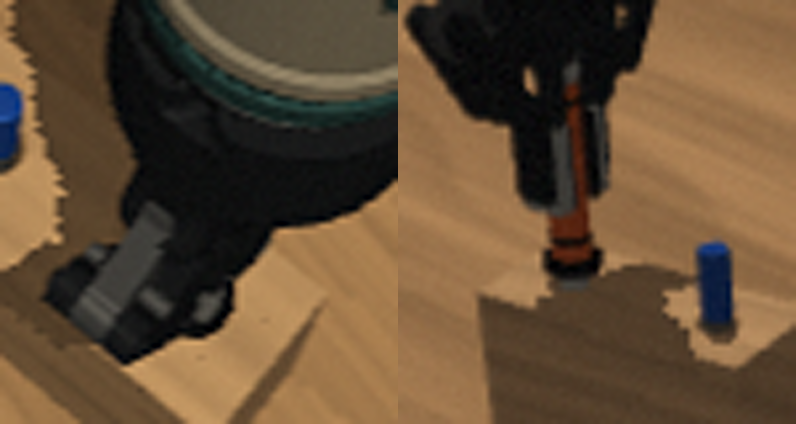

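The front is in the bore and the flange is about 6 mm above the stand's top. I'll lower it onto its seat by feel.

Request:
carry_out:
  rows:
    - [[-1,0,0,-0.2,0],[-1,0,0,-0.2,0],[-1,0,0,-0.1,0],[-1,0,0,0,0]]

```text
clock: 20.8
position: [0.5456, 0.2672, 0.0983]
ee_rot: [0.0, 0.993, 0.118, -0.0]
contact_force: [0.3, -0.5, -2.4]
width: 0.0138
```

Request:
carry_out:
  rows:
    - [[-1,0,0,-0.05,0],[-1,0,0,-0.03,0],[-1,0,0,0,0]]

```text
clock: 21.1
position: [0.5457, 0.2673, 0.0977]
ee_rot: [-0.0, 0.993, 0.118, 0.0]
contact_force: [0.2, 0.1, -2.3]
width: 0.0138
```

Request:
carry_out:
  rows:
    - [[-1,0,0,-0.05,0],[-1,0,0,-0.03,0],[-1,0,0,0,0]]

```text
clock: 21.4
position: [0.5458, 0.2673, 0.097]
ee_rot: [-0.0, 0.993, 0.118, 0.0]
contact_force: [-0.1, -0.2, -0.7]
width: 0.0136
```

Request:
carry_out:
  rows:
    - [[-1,0,0,-0.03,0],[-1,0,0,0,0]]

```text
clock: 21.6
position: [0.5458, 0.2673, 0.097]
ee_rot: [-0.0, 0.993, 0.118, 0.0]
contact_force: [-0.9, 0.6, 0.7]
width: 0.0136
```

It's seated: the force came up at TCP z 0.097, the height at which I grasped it. Now release.

Request:
carry_out:
  rows:
    - [[-1,0,0,0,0],[-1,0,0,0,0]]
  force: 20

```text
clock: 21.8
position: [0.5458, 0.2673, 0.097]
ee_rot: [-0.0, 0.993, 0.118, 0.0]
contact_force: [-1.0, 0.2, 3.0]
width: 0.014
```

Request:
carry_out:
  rows:
    - [[-0.5,0,0,0,0],[-0.2,0,0,0,0],[0.3,0,0,0,0],[1,0,0,0,0],[1,0,0,0,0],[1,0,0,0,0],[1,0,0,0,0]]

```text
clock: 22.5
position: [0.5457, 0.2673, 0.0966]
ee_rot: [-0.0, 0.993, 0.118, 0.0]
contact_force: [0.5, -1.4, 0.1]
width: 0.0853
```

```bash
python3 look2.py g
```

```text
[0.54574036 0.26731032 0.09661932] [ 0.47433335 -1.41598803  0.10172698] [ 0.0205522  -0.00059986 -0.02754524] 0.0853285744012273 22.5
0 [158.09057783 373.64369608] [584.98224397 412.0149115 ]
0.062 [181.14868417 305.80575329] [571.86531425 279.10086313]
```

View pics/z_g.png

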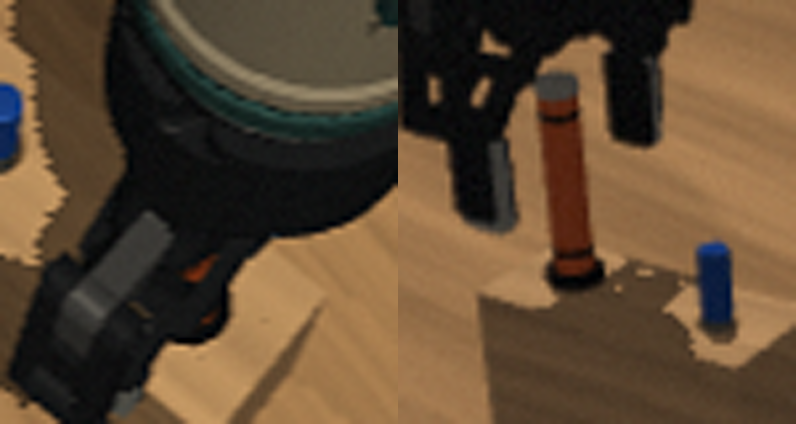

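The punch stands freely with its flange down at side crop (575,275), between the open fingers. I'll withdraw upward and clear, then check.

Request:
carry_out:
  rows:
    - [[1,0,0,1,0],[1,0,0,2,0],[1,0,0,2.5,0],[1,0,0,2.5,0],[1,0,0,2.5,0],[1,0,0,2.5,0],[1,0,-3,0,0],[1,0,-4,0,0],[1,0,-4,0,0],[1,0,-4,0,0],[1,0,-4,0,0],[1,0,0,0,0]]

```text
clock: 23.8
position: [0.5458, 0.0728, 0.2276]
ee_rot: [0.001, 0.993, 0.115, 0.0]
contact_force: [-0.1, 0.1, -0.2]
width: 0.0854
```

Run:
```python
from h import *
s=telemetry.get_state();print(s['position'],s['contact_force'],s['clock'])
a=snap('scene','fin1.png')['image'];b=snap('side','fin2.png')['image']
f=lambda x:cv2.resize(x[:,:,::-1],None,fx=3.6,fy=3.6,interpolation=cv2.INTER_CUBIC)
cv2.imwrite('pics/fin.png',np.hstack([f(a[320:420,310:420]),f(b[150:250,205:305])]))
cv2.imwrite('pics/finb.png',cv2.resize(b[:,:,::-1],None,fx=1,fy=1))
```

```text
[0.54584926 0.07282184 0.22760451] [-0.08889665  0.12131313 -0.16218454] 23.8
```

View pics/fin.png

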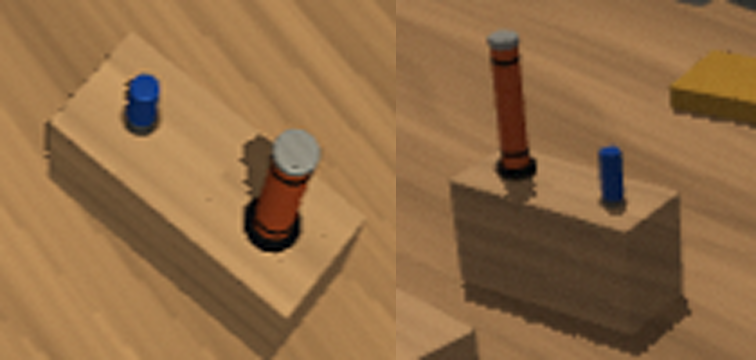

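View pics/finb.png

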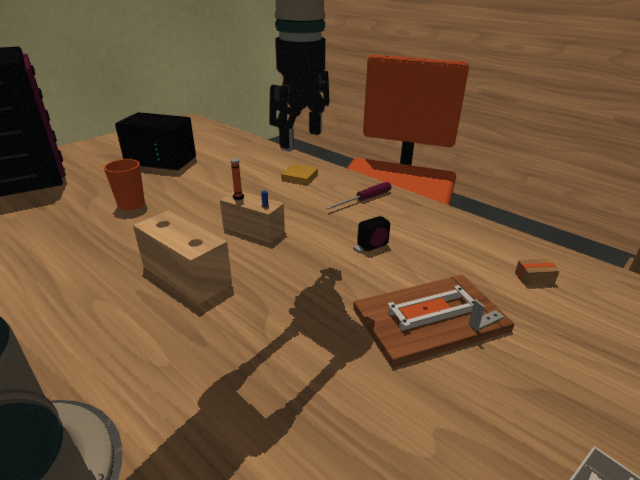

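The punch is back as at the start: the cap is at crop (297,153) and (503,40), and it is upright with the flange down. The marker, bracket and tape haven't moved, so I'm handing in.

```bash
python3 -c "
from h import *
print(manip.sign_off())"
```

```text
the job is handed in; nothing more can be done
None
```

The punch tripped once, on the wood through the guide block's hole, and it is back upright in its own hole. I handed the job in at about 24 s.

- **Finding the hole:** I lined the point up by sight in the scene and side cameras and lowered it in 1 mm steps. It went through without touching the block hard enough to register. It met the wood at the expected height of 18 mm, and both views showed the tool upright.
- **Pressing:** I pressed in 0.5 mm steps. The highest push I read was about 13 N. Then the force dropped by about 4–5 N and stayed lower when I pressed slightly further, which is the trip. The readings are noisy by about 1 N and come only at the end of each move, so brief peaks between them were not seen.
- **Putting it back:** The punch seated at the same tool height at which I gripped it. In the last pictures it stands as it did at the start, flange down and free of the gripper.
- **Left alone:** The marker, bracket and tape measure look unmoved in the last pictures.

One check disagreed: an early, more distant look suggested the punch was tilted by about 3°. The closer views and the contact height did not bear that out.

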